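Zero the colour reader and hold a sample carrier in its corner

TASK

First zero the colour reader: swing its spring-loaded shutter lever all the way to its stop and let it spring back by itself. Then pick up the metal sample carrier by its rib, set it flat on the reader's deck and press it into the corner of the two steel fences, long side against the long fence and end against the short fence, flush with both at once. Finish while still gripping it and pressing it against both fences; do not let go, and leave the other things on the bench where they are.

Things in the scene. Friction and masses are not known exactly. Their poses are not given: they have to be found in the camera images.
- reader: White colour reader fixed to the bench: base plate 200 mm (its x) by 260 mm (its y); its top face, the dark grey deck, is 25 mm above the bench. Origin: centre of the underside. Its x points away from the robot (yaw up to 0.3 rad either way), y to the robot's left, z up. Two low steel fences stand on the deck, which is open at its -x and -y sides; the lever's housing stands at the +y end.
- corner (a point): Inner corner on the deck where the faces of the two fences meet; at x 50, y 25, z 25 mm in the reader's frame, with the same axes. The carrier belongs on the -x, -y side of it: when home, its centre lies 25 mm in -x and 40 mm in -y from this point.
- fence_long: Steel bar standing on the deck, 122 mm along the reader's y, 12 mm thick in x, 16 mm high. Origin: centre of its underside. The carrier's long side presses against its -x face (6 mm in -x of the origin).
- fence_short: Steel bar standing on the deck, 90 mm along the reader's x, 12 mm thick in y, 16 mm high. Origin: centre of its underside. The carrier's end presses against its -y face (6 mm in -y of the origin).
- shutter_lever (a joint): Angle of the shutter lever: 0 at rest, leaning 0.5 rad from upright towards the reader's -x (the robot); grows as its handle is pushed towards the reader's +x; the stop is at 1.0 rad, leaning 0.5 rad away. A spring brings it back; at the handle about 1.5 N at rest and 4 N at the stop.
- lever_handle (a point): Centre of the lever's pale crossbar: a round bar 18 mm in diameter and 50 mm long along the reader's y, 90 mm from the pivot, on a steel stem 10 mm thick. At rest it is about 149 mm above the bench, 160 mm when upright.
- lever_pivot (a point): Pivot of the lever, 70 mm above the bench (x 0, y 100, z 70 mm in the reader's frame); the hinge axis is the reader's y. It lies in a white housing 110 mm long in x, 46 mm wide in y, centred at x 0, y 100 mm, top 75 mm above the bench.
- carrier: Loose machined aluminium block, about 0.3 kg, 50 mm (its x) by 80 mm (its y, the long side), 28 mm high, with an upright rib in the middle of its top to grip: 14 mm thick in x, 44 mm long in y, from 28 to 60 mm above the underside; an amber window at each end of the top. Origin: centre of the underside. Same after a half turn.
- ref_disc: White ceramic disc, 60 mm in diameter, 22 mm high; loose, leave alone. Origin: centre of its underside.
- plain_block: Plain aluminium block without a rib, 45 by 60 mm, 24 mm high, with a dark spot on top; loose, leave alone. Origin: centre of its underside.
- bottle_a: Dark sauce bottle with a cap, 58 mm in diameter, 165 mm high; loose, leave alone. Origin: centre of its underside.
- bottle_b: Dark sauce bottle with a cap, 58 mm in diameter, 165 mm high; loose, leave alone. Origin: centre of its underside.
- bottle_c: Brown sauce bottle with a cap, 54 mm in diameter, 150 mm high; loose, leave alone. Origin: centre of its underside.
- jar: Amber jar with a white cap, 50 mm in diameter, 75 mm high; loose, leave alone. Origin: centre of its underside.
- beaker: Glass beaker, 64 mm in diameter, 75 mm high; loose, leave alone. Origin: centre of its underside.
There are look-alikes about, which are no part of the job. What is shaped like the carrier but black or yellow is not meant.

How it is judged:
On the way, in this order (a step that is already met when the one before it is completed fails the run):
1. the lever is swung to its stop while the carrier is still off the reader (value of joint shutter_lever above 0.95 rad and horizontal distance between carrier and corner above 0.12 m), for 0.05 s.
2. the lever has sprung back to rest, untouched (value of joint shutter_lever below 0.06 rad and contact force between each of the arm, the fingers and shutter_lever below 0.1 N), for 0.2 s.
At the end, for the whole second after the job is handed in: Fingers hold the carrier, pressing over 1 N on each fence, flat on the deck (4 mm, tilt under 0.05 rad), centre within 4 mm of home, long side parallel to the long fence within 0.04 rad, still; the lever is back at rest (under 0.06 rad) (contact force between carrier and fence_long above 1 N and contact force between carrier and fence_short above 1 N and contact force between the fingers and carrier above 1 N and angle between the y axis of carrier and the y axis of reader, either way round below 0.04 rad and x of carrier in the frame of corner between -0.029 and -0.021 m and y of carrier in the frame of corner between -0.044 and -0.036 m and z of carrier in the frame of corner between -0.003 and 0.004 m and angle between carrier's own z axis and vertical below 0.05 rad and value of joint shutter_lever below 0.06 rad and linear speed of carrier below 0.02 m/s); the arm keeps its last pose, push and grip.
It fails at once if a bystander is moved more than 30 mm or knocked over (distance of any of ref_disc, plain_block, bottle_a, bottle_b, bottle_c, jar, beaker from where it was at the start of the episode above 0.03 m or angle between any of bottle_a, bottle_b, bottle_c, jar, beaker's own z axis and vertical above 0.5 rad).
It also fails if it takes over 64 s, if anything falls off the work surface, if the arm or the gripper's body presses on something with over 40 N, if the wrist force passes 120 N, or if a joint passes its speed limit or range.

ROBOT

A 7-joint arm with a two-finger parallel gripper is mounted at the origin on the work surface. World frame = base frame: x ahead of the robot, y to its left, z up, the work surface at z = 0. Lengths are in m, angles in rad, forces in N, time in s.
With the tool pointing down it reaches from about 0.425 to 0.925 m from the base axis. Payload 6.8 kg.
Tool frame: the origin (TCP) lies midway between the tips of the shut fingers; the grasp point (between the pads) lies r.grip_point_offset behind it (r.grip_point_offset is the distance from the TCP to the grasp point, in m); z points along the fingers, y is the line along which they close (so a half turn about z gives the same grasp; the last joint's range is limited). The gripper opens to 85 mm and grips with 20 to 120 N. Pads are 22 mm wide; open, the fingers measure 114 mm over their backs; the gripper's body (76 mm by 85 mm) begins 54 mm behind the grasp point. The pads swing forward as they close: fully open they stand 13 mm farther back than shut.
Start: joints at [-1.304, 0.477, 0.022, 1.555, -0.011, 1.109, -0.083], TCP at [0.247, 0.628, 0.231] pointing down, gripper open.
Joint ranges: [-2.96, 2.96], [-0.34, 2.1], [-1.41, 1.46], [0.24, 2.44], [-1.37, 4.51], [0.17, 1.92], [-2.96, 2.96]. Speed limits (rad/s): [2.39, 2.39, 3.14, 3.14, 3.14, 3.14, 3.14].

INTERFACE

Orientations are given as a rotation vector (axis times angle).
In Python, from bench import r gives the robot as it stands. The module is installed in compiled form; this text tells all that it offers.
- The arm moves only by the shell command python3 -m crank 'ROWS' [FORCE]. ROWS is JSON, a list of rows, each a list of 5 numbers: the shift along the world's x, y, z in units of 200 mm (1.0 is 200 mm), then the turn about the world's z in units of 45 degrees (1.0 is 45 degrees), then the opening, from -1 (shut) to 1 (fully open). In form: [[dx, dy, dz, turn, jaw], ...]. A call has 1 to 8 rows; each row shifts and turns the commanded pose from where the row before left it; what a row does not reach is not made up. A row lasts 1/12 s, in which the tool goes at most 41.7 mm and 7.16 degrees, less where a joint would pass 70% of its speed; a pose out of reach is approached as far as the arm can. A call with a number of a shift or a turn outside -1 to 1 is refused whole. A call with a gripper value outside its range is refused whole. The fingers move at their own pace and stop on an object; FORCE is the grip in N (left out, the last holds). Time passes only in rows, so rows that do not move let the fingers close. It gives the time, the measured TCP pose, the force, the opening and the grip force at its end, in the units of the state.
- r.get_obs(): the state, without advancing time (a new reading comes with each control period).
- r.grab_frame(name): name is "scene" or "top"; returns the picture (400x640x3 uint8, blue, green, red); there is no depth.
- r.camera_model(name): a dict with "fx", "fy", "cx", "cy" (pixels), "R" (3x3) and "t" (3): a world point X has camera coordinates R X + t. Camera axes: x right, y down, z forward; pixel columns grow to the right and rows downward; lengths in m; the calibration is good to about 2 mm. A picture is of the moment at which its call begins. camera_model takes no time and is no camera call.
- r.hand_in(): hands the job in; it is judged then, once.
The state is a dict: "clock": time; "joints": joint angles; "qvel": joint speeds; "tau": joint torques, N m; "tcp_pos": TCP position; "orientation": TCP orientation; "contact_force": force on the tool from outside, world axes, zero at the start; "moment": the same for the moment, N m; "grip_width": finger opening in m; "gripper_force": force on a finger pad.
Only numpy, scipy, OpenCV 4.12 (cv2) and the standard library are available. Lean on these libraries where they do the work, as an engineer would, in place of code of your own. Each camera call takes 0.05 s, during which the arm holds its last target. There are 200 camera calls.

## Working session

There is one attempt and no reset: what is moved stays moved. The work goes in short steps, Python scripts to look and compute and a shell command to move; the robot and the scene stay as the last step left them, time stands still between calls to the robot, and variables do not carry over. Pictures are saved under pics/ and viewed, at most 10 in all, crops included, and the job is handed in when it is done.

```bash
mkdir -p pics; python3 - <<'E'
from bench import r
import cv2,numpy as np
for n in("scene","top"):
    cv2.imwrite(f"pics/{n}0.png",r.grab_frame(n)); m=r.camera_model(n)
    R=np.array(m["R"]);print(n,{k:np.round(v,3).tolist() for k,v in m.items()},(-R.T@np.array(m["t"])).round(3))
print(r.get_obs(),r.grip_point_offset)
E
```

```text
scene {'fx': 451.334, 'fy': 451.334, 'cx': 314.9, 'cy': 197.798, 'R': [[-0.501, 0.865, 0.006], [0.479, 0.283, -0.831], [-0.721, -0.414, -0.556]], 't': [0.194, -0.186, 1.567]} [1.316 0.533 0.716]
top {'fx': 503.048, 'fy': 503.048, 'cx': 315.149, 'cy': 198.827, 'R': [[-0.014, -1.0, 0.005], [-0.979, 0.012, -0.205], [0.205, -0.008, -0.979]], 't': [0.082, 0.546, 1.207]} [0.288 0.085 1.293]
{'clock': 0.1, 'joints': array([-1.30411104,  0.47772348,  0.02234737,  1.55636645, -0.01148736,
        1.10929645, -0.08312023]), 'qvel': array([-2.03140779e-03, -3.98358942e-03, -7.54107166e-04, -3.84685735e-03,
       -1.74192511e-03,  2.44643148e-04, -8.58529844e-05]), 'tau': array([ 3.94146904e-03, -5.97761679e+01,  1.61317136e+00, -2.81951594e+01,
        1.27544085e-02,  5.05486300e-03, -1.65228607e-05]), 'tcp_pos': array([0.24691811, 0.62763513, 0.23041313]), 'orientation': array([-5.85237067e-01, -3.08641951e+00,  2.60112718e-03]), 'contact_force': array([ 0.1973651 , -0.53430291, -0.10554419]), 'moment': array([-0.02818263, -0.00145129,  0.09055217]), 'gripper_force': 0.0, 'grip_width': 0.08562331501312252} 0.0187
```

View pics/scene0.png

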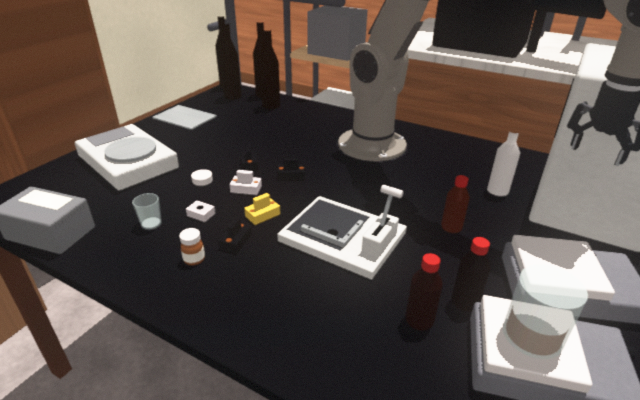

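View pics/top0.png

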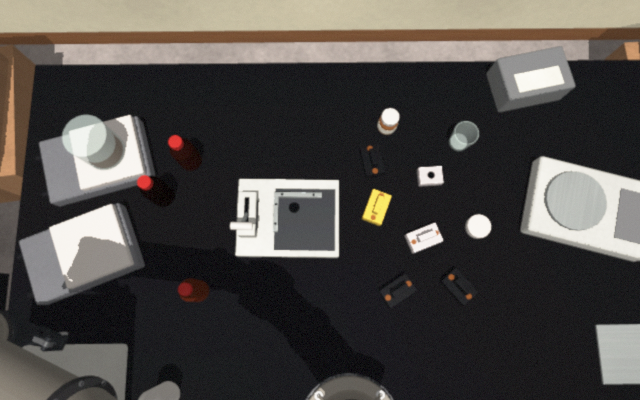

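In the top view (left is +y, up is +x), the reader is at about (288,218). Its lever handle is at (241,226) and its deck at (305,220). Things that could be taken for the carrier:
- pale block with a rib and amber windows (424,238)
- yellow one (377,207)
- black ones (371,160), (398,290) and (459,286)
- plain block with a dark spot (430,176)
- disc (479,227)

I choose (424,238) and will check it in a close crop.

```bash
cat > h.py <<'E'
import numpy as np,cv2
from bench import r
def ray(n,uv,z):
    m=r.camera_model(n);R=np.array(m["R"]);t=np.array(m["t"]);c=-R.T@t
    uv=np.atleast_2d(uv).astype(float)
    d=np.c_[(uv[:,0]-m["cx"])/m["fx"],(uv[:,1]-m["cy"])/m["fy"],np.ones(len(uv))]@R
    return c+d*((z-c[2])/d[:,2])[:,None]
def proj(n,X):
    m=r.camera_model(n);p=np.atleast_2d(X)@np.array(m["R"]).T+np.array(m["t"])
    return np.c_[m["fx"]*p[:,0]/p[:,2]+m["cx"],m["fy"]*p[:,1]/p[:,2]+m["cy"]]
E
python3 - <<'E'
from h import *
a=cv2.imread("pics/top0.png");b=cv2.imread("pics/scene0.png")
z=lambda i,x,y,w,h,s:cv2.resize(i[y:y+h,x:x+w],None,fx=s,fy=s,interpolation=cv2.INTER_CUBIC)
t=z(a,225,170,130,95,6);t2=z(a,395,215,60,45,6);
cv2.imwrite("pics/c1.png",t)
cv2.imwrite("pics/c2.png",np.hstack([z(a,400,215,50,45,7),z(b,225,165,50,45,7)]))
g=cv2.cvtColor(a,cv2.COLOR_BGR2GRAY)
n,l,s,c=cv2.connectedComponentsWithStats((g>110).astype(np.uint8))
for i in range(1,n):
    if 100<s[i,4]<12000 and 200<c[i][0]<500:
        P=np.argwhere(l==i)[:,::-1].astype(np.float32);q=cv2.minAreaRect(P)
        print(s[i],c[i].round(1),np.round(cv2.boxPoints(q),1).tolist())
E
```

```text
[378 108  22  26 385] [388.8 120. ] [[374.8999938964844, 129.8000030517578], [384.8999938964844, 104.80000305175781], [402.1000061035156, 111.69999694824219], [392.1000061035156, 136.6999969482422]]
[450 121  29  29 461] [461.8 135.2] [[444.0, 138.0], [466.0, 116.0], [483.0, 133.0], [461.0, 155.0]]
[418 166  26  20 428] [430.1 175.5] [[417.20001220703125, 167.0], [441.8999938964844, 165.10000610351562], [443.29998779296875, 183.6999969482422], [418.70001220703125, 185.60000610351562]]
[ 230  179  109   79 4724] [275.8 215.9] [[230.0, 179.0], [338.0, 179.0], [338.0, 257.0], [230.0, 257.0]]
[363 189  29  36 666] [376.5 206.7] [[361.20001220703125, 218.1999969482422], [372.5, 187.89999389648438], [391.8999938964844, 195.1999969482422], [380.6000061035156, 225.5]]
[466 214  26  25 492] [478.2 226. ] [[461.0, 226.0], [478.0, 209.0], [495.5, 226.5], [478.5, 243.5]]
[406 223  37  30 697] [423.9 237.5] [[404.3999938964844, 234.0], [435.79998779296875, 221.5], [443.5, 240.8000030517578], [412.1000061035156, 253.3000030517578]]
[308 386  17  14 144] [317.1 394.2] [[308.0, 386.0], [324.0, 386.0], [324.0, 399.0], [308.0, 399.0]]
```

View pics/c1.png

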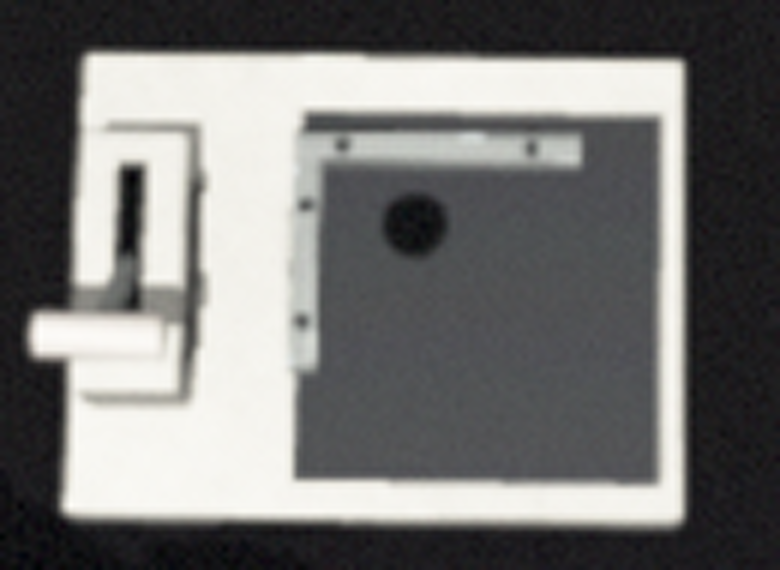

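View pics/c2.png

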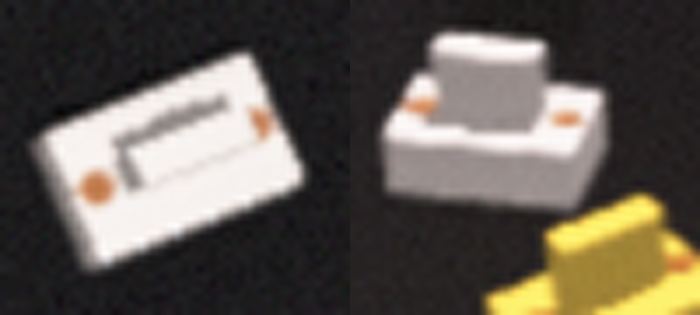

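The crops confirm the choice. The block at (424,238) is bare, pale metal with a rib and two amber windows, so it is the carrier. On the reader, the lever leans toward the robot and the inner fence corner is at about (279,198).

```bash
python3 - <<'E'
from h import *
f=lambda L,s,o:(np.array(L)+.5)/s-.5+np.array(o)
ang=lambda d:np.arctan2(d[1],d[0])
P=ray("top",f([(85,52),(685,60),(685,525),(62,517)],6,(225,170)),.025)[:,:2]
print("plate",P.round(4).tolist(),"ctr",P.mean(0).round(4))
print("yaw y-edges",ang(P[0]-P[3]),ang(P[1]-P[2]),"x-edges",ang(P[0]-P[1])-np.pi/2,ang(P[3]-P[2])-np.pi/2)
print("len",[np.linalg.norm(P[i]-P[(i+1)%4]) for i in range(4)])
F=ray("top",f([(322,167),(582,167),(318,372),(582,133),(302,132)],6,(225,170)),.041)[:,:2]
print("fence",F.round(4).tolist(),ang(F[0]-F[1])-np.pi/2,ang(F[0]-F[2]))
D=ray("top",f([(305,115),(660,118),(658,483),(294,479)],6,(225,170)),.025)[:,:2]
print("deck",D.round(4).tolist(),ang(D[0]-D[1])-np.pi/2,ang(D[3]-D[2])-np.pi/2,ang(D[0]-D[3]),ang(D[1]-D[2]))
C=ray("top",f([(40,138),(248,52),(305,182),(95,270)],7,(400,215)),.028)[:,:2]
print("car",C.mean(0),[np.linalg.norm(C[i]-C[(i+1)%4]) for i in range(4)],"y ax",ang(C[0]-C[1]),ang(C[3]-C[2]),"x",ang(C[1]-C[2]),ang(C[0]-C[3]))
H=ray("top",f([(98,335)],6,(225,170)),.149);print("handle",H)
a=cv2.imread("pics/top0.png")
for nm,uv in dict(jar=(388,117),bottA=(177,143),bottB=(146,183),bottC=(185,291),disc=(478,227),blk=(430,176),yel=(377,207),bk=(398,290)).items():
    print(nm,ray("top",uv,.02)[0,:2].round(3))
o=r.get_obs()
from scipy.spatial.transform import Rotation as Q
print(Q.from_rotvec(o["orientation"]).as_matrix().round(3))
E
```

```text
plate [[0.6102, 0.2724], [0.6034, 0.0129], [0.4027, 0.0176], [0.4095, 0.2786]] ctr [0.5065 0.1454]
yaw y-edges -0.030629108071397067 -0.023425436158171577 x-edges -0.026236983394288815 -0.026132944343524755
len [np.float64(0.25955950426391855), np.float64(0.20072735644461312), np.float64(0.2610056004052875), np.float64(0.20075565422678507)]
fence [[0.5546, 0.1688], [0.5532, 0.0586], [0.4671, 0.1704], [0.568, 0.0584], [0.5699, 0.1773]] -0.01269966904766906 -0.017839276989109407
deck [[0.581, 0.1772], [0.5778, 0.0243], [0.4205, 0.0286], [0.4242, 0.1815]] -0.021278930699331955 -0.024245427484808513 -0.027046158922662683 -0.02706784066379088
car [ 0.44912827 -0.19959222] [np.float64(0.0831502991267978), np.float64(0.050897965106770804), np.float64(0.08348626509729054), np.float64(0.0510163783422983)] y ax 1.9463860322064874 1.9477037072033059 x 0.35372892207896556 0.34719355135488555
handle [[0.46695305 0.24718545 0.149     ]]
jar [ 0.776 -0.123]
bottA [0.71  0.438]
bottB [0.602 0.514]
bottC [0.324 0.402]
disc [ 0.475 -0.341]
blk [ 0.611 -0.226]
yel [ 0.531 -0.084]
bk [ 0.319 -0.128]
[[-0.931  0.366 -0.   ]
 [ 0.366  0.931 -0.002]
 [-0.    -0.002 -1.   ]]
```

```bash
python3 -m crank '[[0.08,-0.18,0.01,0.148,-1],[0.08,-0.18,0.01,0.148,-1],[0.08,-0.18,0.01,0.148,-1],[0.08,-0.18,0,0,-1],[0.08,-0.18,0,0,-1],[0.08,-0.18,0,0,-1],[0.08,-0.18,0,0,-1],[0.08,-0.18,0,0,-1]]'
python3 -m crank '[[0.07,-0.16,0,0,-1],[0.07,-0.16,0,0,-1],[0.07,-0.16,0,0,-1],[0,0,0,0,-1],[0,0,0,0,-1]]'
```

```text
clock: 0.77
tcp_pos: [0.3754, 0.3381, 0.2371]
orientation: [-0.041, -3.141, 0.0]
contact_force: [0.8, -0.0, -0.7]
grip_width: 0.0003
gripper_force: 0.0
clock: 1.18
tcp_pos: [0.4177, 0.2421, 0.2372]
orientation: [-0.048, -3.141, 0.001]
contact_force: [-0.3, 0.4, 0.6]
grip_width: 0.0001
gripper_force: 0.0
```

```bash
python3 -m crank '[[0,0.02,-0.16,0,-1],[0,0,-0.16,0,-1],[0,0,-0.15,0,-1],[0,0,0,0,-1],[0,0,0,0,-1]]'
python3 -m crank '[[0.07,0,0,0,-1],[0.07,0,0,0,-1],[0.07,0,0,0,-1],[0.07,0,0,0,-1],[0,0,0,0,-1]]'
python3 -m crank '[[0.07,0,0,0,-1],[0.07,0,0,0,-1],[0.07,0,0,0,-1],[0,0,0,0,-1]]'
```

```text
clock: 1.6
tcp_pos: [0.4157, 0.2486, 0.1424]
orientation: [-0.038, -3.138, 0.003]
contact_force: [-0.1, 0.4, 0.4]
grip_width: 0.0002
gripper_force: 0.0
clock: 2.02
tcp_pos: [0.4759, 0.2498, 0.1458]
orientation: [0.042, 3.138, 0.005]
contact_force: [-1.1, 1.9, 0.9]
grip_width: -0.0
gripper_force: 1.0
clock: 2.35
tcp_pos: [0.516, 0.2489, 0.1444]
orientation: [0.041, 3.141, 0.002]
contact_force: [-2.2, 0.7, 2.1]
grip_width: 0.0001
gripper_force: 1.3
```

```bash
python3 -m crank '[[0.03,0,0,0,-1],[0.03,0,0,0,-1],[0,0,0,0,-1]]'
python3 -m crank '[[0.02,0,0,0,-1],[0.02,0,0,0,-1],[0,0,0,0,-1]]'
```

```text
clock: 2.6
tcp_pos: [0.5262, 0.2484, 0.1431]
orientation: [-0.04, -3.14, 0.0]
contact_force: [-4.7, 0.6, -2.3]
grip_width: 0.0
gripper_force: 2.1
clock: 2.85
tcp_pos: [0.5333, 0.2481, 0.1424]
orientation: [-0.04, -3.138, 0.002]
contact_force: [-5.9, 0.6, -3.2]
grip_width: -0.0004
gripper_force: 2.8
```

```bash
python3 -m crank '[[0.02,0,0,0,-1],[0.02,0,0,0,-1],[0,0,0,0,-1]]'
python3 - <<'E'
from h import *
a=r.grab_frame("scene");cv2.imwrite("pics/s1.png",cv2.resize(a[150:290,270:440],None,fx=4,fy=4,interpolation=cv2.INTER_CUBIC))
E
```

```text
clock: 3.1
tcp_pos: [0.5353, 0.2482, 0.1416]
orientation: [-0.037, -3.126, 0.006]
contact_force: [-23.4, -2.3, 7.4]
grip_width: -0.0003
gripper_force: 11.3
```

View pics/s1.png

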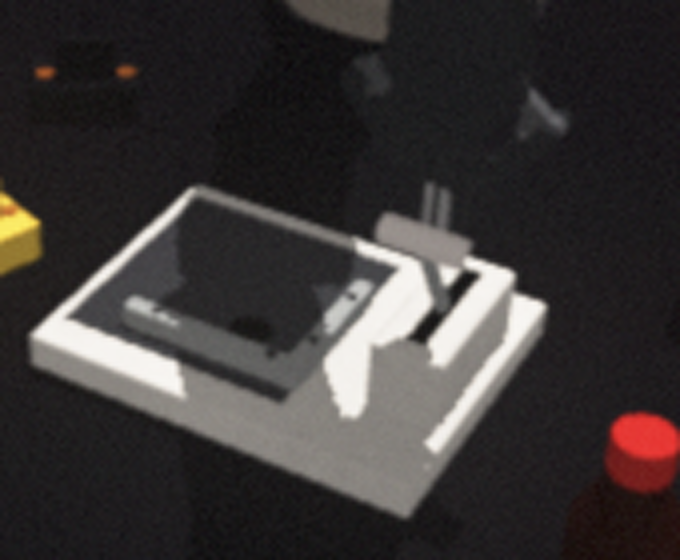

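The picture shows the lever leaning toward +x with the crossbar at about (375,209) full-frame and the fingers behind it. The jump to 23 N says it is on its stop, so I'll back off fast and let it spring back.

```bash
python3 -m crank '[[-0.2,0,0,0,-1],[-0.2,0,0,0,-1],[-0.2,0,0,0,-1],[-0.1,0,0,0,-1],[0,0,0,0,-1],[0,0,0,0,-1],[0,0,0,0,-1],[0,0,0,0,-1]]'
python3 - <<'E'
from h import *
a=r.grab_frame("top");b=cv2.imread("pics/top0.png")
m=lambda i:cv2.resize(i[165:265,220:300],None,fx=5,fy=5,interpolation=cv2.INTER_CUBIC)
cv2.imwrite("pics/t2.png",np.hstack([m(b),m(a)]))
E
```

```text
clock: 3.82
tcp_pos: [0.4051, 0.2485, 0.1439]
orientation: [0.043, 3.139, 0.002]
contact_force: [-0.1, 0.2, 0.1]
grip_width: -0.0
gripper_force: 0.0
```

View pics/t2.png

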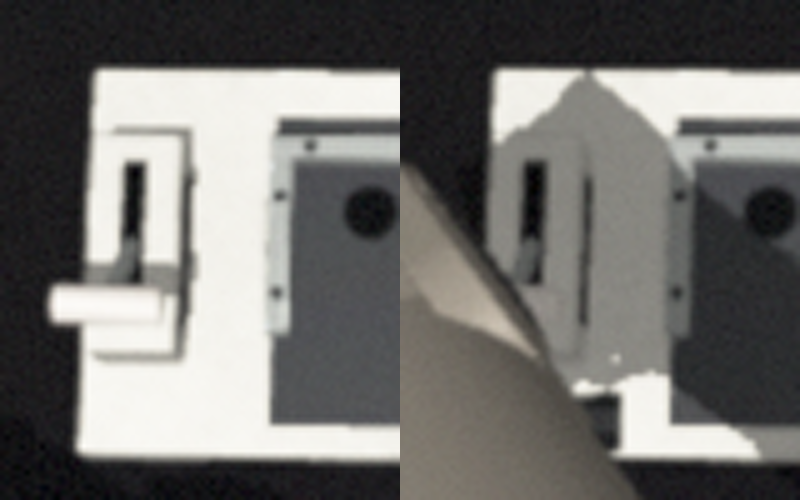

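The slot and stem look the same as before the push, so the lever is back at rest and untouched. Next is the carrier.

```bash
python3 -m crank '[[0,0,0.18,0,-1],[0,0,0.18,0,-1],[0.08,-0.1,0.12,-0.125,-1],[0.08,-0.18,0,-0.125,-1],[0.08,-0.18,0,-0.125,0.2],[0.02,-0.2,0,-0.125,0.2],[0,-0.2,0,-0.125,0.2],[0,-0.2,0,-0.125,0.2]]'
python3 -m crank '[[0,-0.2,0,-0.125,0.2],[0,-0.2,0,-0.125,0.2],[0,-0.2,0,-0.125,0.2],[0,-0.2,0,-0.125,0.2],[-0.02,-0.2,0,-0.125,0.2],[-0.02,-0.18,0,-0.125,0.2],[0,-0.1,0,0,0.2],[0,0,0,0,0.2]]'
python3 -m crank '[[0,0,0,0,0.2],[0,0,0,0,0.2]]'
```

```text
clock: 4.53
tcp_pos: [0.4561, 0.0336, 0.2396]
orientation: [0.96, 2.99, 0.0]
contact_force: [0.8, -0.3, -0.3]
grip_width: 0.0484
gripper_force: 0.0
clock: 5.2
tcp_pos: [0.4464, -0.2261, 0.2399]
orientation: [1.789, 2.579, -0.004]
contact_force: [-0.0, -0.3, -0.4]
grip_width: 0.0509
gripper_force: 0.0
clock: 5.37
tcp_pos: [0.4475, -0.2195, 0.2391]
orientation: [-1.779, -2.589, 0.0]
contact_force: [0.0, 0.7, 0.0]
grip_width: 0.0515
gripper_force: 0.0
```

```bash
python3 - <<'E'
from h import *
f=lambda L,s,o:(np.array(L)+.5)/s-.5+np.array(o)
print(ray("scene",f([(490-350,48)],7,(225,165)),.06), ray("scene",f([(432-350,42),(546-350,48)],7,(225,165)),.06))
E
python3 -m crank '[[0.01,0.09,-0.16,0,0.2],[0,0.01,-0.18,0,0.2],[0,0,-0.18,0,0.2],[0,0,-0.18,0,0.2],[0,0,0,0,0.2],[0,0,0,0,0.2]]'
```

```text
[[ 0.45096927 -0.19589681  0.06      ]] [[ 0.45918226 -0.21925255  0.06      ]
 [ 0.43933496 -0.17626034  0.06      ]]
clock: 5.87
tcp_pos: [0.4482, -0.1985, 0.0985]
orientation: [-1.775, -2.587, 0.002]
contact_force: [-0.3, -0.1, 0.5]
grip_width: 0.0511
gripper_force: 0.0
```

```bash
python3 -m crank '[[0,0,-0.11,0,0.2],[0,0,-0.11,0,0.2],[0,0,-0.1,0,0.2],[0,0,0,0,0.2],[0,0,0,0,0.2]]' 
python3 -m crank '[[0,0,0,0,-1],[0,0,0,0,-1],[0,0,0,0,-1],[0,0,0,0,-1],[0,0,0,0,-1],[0,0,0,0,-1]]' 60
```

```text
clock: 6.28
tcp_pos: [0.4503, -0.1998, 0.037]
orientation: [1.778, 2.588, 0.002]
contact_force: [-0.3, -1.1, 0.8]
grip_width: 0.0513
gripper_force: 0.0
clock: 6.78
tcp_pos: [0.4506, -0.2001, 0.0368]
orientation: [1.778, 2.587, 0.002]
contact_force: [0.7, 1.3, 9.8]
grip_width: 0.0126
gripper_force: 63.7
```

```bash
python3 -m crank '[[0,0,0.1,0,-1],[0,0,0.15,0,-1],[0,0,0.15,0,-1],[0,0,0.1,0,-1],[0,0,0,0,-1],[0,0,0,0,-1],[0,0,0,0,-1]]'
python3 - <<'E'
from h import *
a=r.grab_frame("scene");cv2.imwrite("pics/s3.png",cv2.resize(a[100:220,180:320],None,fx=4,fy=4,interpolation=cv2.INTER_CUBIC))
E
```

```text
clock: 7.37
tcp_pos: [0.4483, -0.1992, 0.1345]
orientation: [-1.778, -2.588, 0.0]
contact_force: [-0.2, 0.3, -4.7]
grip_width: 0.0124
gripper_force: 62.0
```

View pics/s3.png

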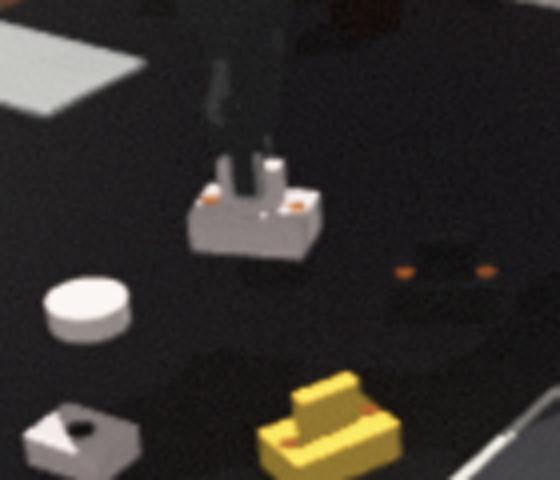

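The carrier hangs level in the fingers, clear of the bench, with nothing else disturbed. I'll carry it to a point 20 mm short of home on both sides.

```bash
python3 -m crank '[[0.03,0.17,0,-0.1,-1],[0.03,0.17,0,-0.1,-1],[0.03,0.17,0,-0.1,-1],[0.03,0.17,0,-0.1,-1],[0.03,0.17,0,-0.1,-1],[0.04,0.17,0,0,-1],[0.04,0.17,0,0,-1],[0.04,0.17,0,0,-1]]'
python3 -m crank '[[0.04,0.17,0,0,-1],[0,0,0,0,-1],[0,0,0,0,-1],[0,0,0,0,-1],[0,0,0,0,-1]]'
python3 - <<'E'
from h import *
o=r.get_obs();v=o["orientation"];print(o["tcp_pos"],v,"yaw",np.degrees(2*np.arctan2(v[1],v[0])-np.pi/2)%360)
a=r.grab_frame("top");cv2.imwrite("pics/t4.png",cv2.resize(a[170:270,225:355],None,fx=6,fy=6,interpolation=cv2.INTER_CUBIC))
E
```

```text
clock: 8.08
tcp_pos: [0.502, 0.0737, 0.1338]
orientation: [-2.249, -2.192, 0.004]
contact_force: [1.9, -0.3, -2.5]
grip_width: 0.0126
gripper_force: 61.8
clock: 8.5
tcp_pos: [0.5102, 0.1045, 0.1344]
orientation: [-2.252, -2.19, 0.004]
contact_force: [-0.2, 0.1, -2.8]
grip_width: 0.0128
gripper_force: 61.8
[0.51024236 0.10446028 0.1344219 ] [-2.25227654 -2.1897442   0.00364828] yaw 358.3869491906583
```

View pics/t4.png

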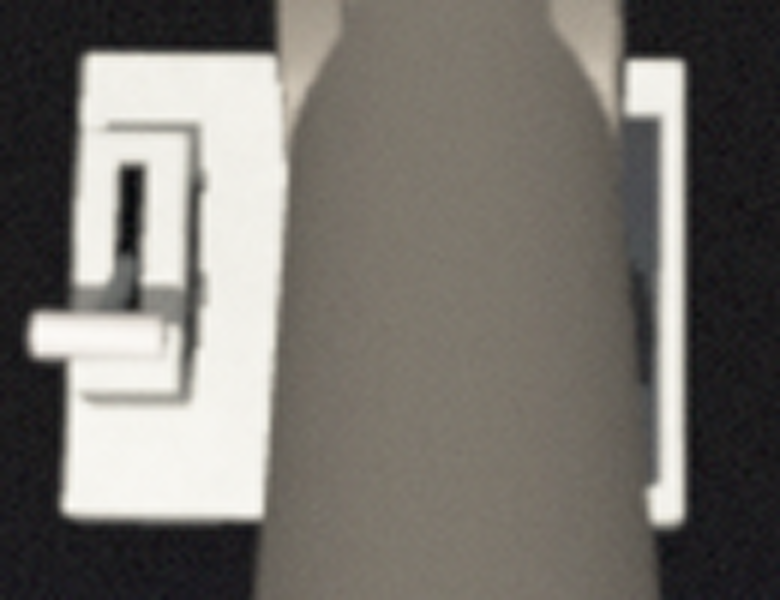

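The lever is at its rest pixels, about (241,225), and the arm hides the rest. Now I'll lower the carrier onto the deck.

```bash
python3 -m crank '[[0,0,-0.12,0,-1],[0,0,-0.12,0,-1],[0,0,-0.09,0,-1],[0,0,0,0,-1],[0,0,0,0,-1],[0,0,-0.01,0,-1],[0,0,-0.01,0,-1],[0,0,0,0,-1]]'
python3 -m crank '[[0,0,-0.01,0,-1],[0,0,-0.01,0,-1],[0,0,0,0,-1]]'
```

```text
clock: 9.22
tcp_pos: [0.5117, 0.1062, 0.066]
orientation: [2.25, 2.192, 0.002]
contact_force: [0.1, -0.3, -3.9]
grip_width: 0.0131
gripper_force: 61.8
clock: 9.47
tcp_pos: [0.5116, 0.1065, 0.0618]
orientation: [2.25, 2.192, 0.002]
contact_force: [0.7, 0.8, 0.5]
grip_width: 0.0127
gripper_force: 62.3
```

```bash
python3 -m crank '[[0,0,-0.005,0,-1],[0.03,0,0,0,-1],[0.02,0,0,0,-1],[0.02,0,0,0,-1],[0,0,0,0,-1]]'
python3 -m crank '[[0.01,0,0,0,-1],[0.01,0,0,0,-1],[0,0,0,0,-1]]'
```

```text
clock: 9.88
tcp_pos: [0.5132, 0.1065, 0.062]
orientation: [-2.234, -2.178, 0.025]
contact_force: [-43.9, 0.4, 70.5]
grip_width: 0.0131
gripper_force: 72.3
clock: 10.13
tcp_pos: [0.5145, 0.1065, 0.0622]
orientation: [-2.232, -2.175, 0.03]
contact_force: [-50.3, 0.7, 80.8]
grip_width: 0.0128
gripper_force: 75.2
```

Friction jammed the slide: 80 N down and 50 N sideways. I'll unload it, hover just above the deck, and slide from there.

```bash
python3 -m crank '[[-0.04,0,0.01,0,-1],[-0.04,0,0.015,0,-1],[0,0,0,0,-1],[0,0,0,0,-1]]'
```

```text
clock: 10.47
tcp_pos: [0.5133, 0.1063, 0.0653]
orientation: [2.249, 2.192, 0.001]
contact_force: [0.4, -0.3, -2.9]
grip_width: 0.0126
gripper_force: 62.5
```

```bash
python3 -m crank '[[0.025,0,0,0,-1],[0.025,0,0,0,-1],[0.01,0,0,0,-1],[0,0,0,0,-1],[0,0,0,0,-1]]'
python3 -m crank '[[0.01,0,0,0,-1],[0.01,0,0,0,-1],[0,0,0,0,-1],[0,0,0,0,-1]]'
```

```text
clock: 10.88
tcp_pos: [0.5255, 0.1059, 0.065]
orientation: [2.25, 2.192, -0.001]
contact_force: [-0.1, -1.0, -4.2]
grip_width: 0.0125
gripper_force: 62.5
clock: 11.22
tcp_pos: [0.5292, 0.1061, 0.0653]
orientation: [2.25, 2.192, 0.0]
contact_force: [-0.1, -0.1, -2.6]
grip_width: 0.0129
gripper_force: 62.5
```

```bash
python3 -m crank '[[0.01,0,0,0,-1],[0,0,0,0,-1],[0,0,0,0,-1]]'
python3 -m crank '[[0.01,0,0,0,-1],[0,0,0,0,-1],[0,0,0,0,-1]]'
```

```text
clock: 11.47
tcp_pos: [0.5312, 0.1062, 0.0654]
orientation: [2.25, 2.192, 0.0]
contact_force: [-0.0, 0.2, -3.9]
grip_width: 0.0127
gripper_force: 62.5
clock: 11.72
tcp_pos: [0.5324, 0.1061, 0.0651]
orientation: [-2.249, -2.192, 0.002]
contact_force: [-2.4, -0.1, -1.2]
grip_width: 0.0129
gripper_force: 62.7
```

The carrier touches the long fence at x of about 0.532. I'll back off slightly and find the short fence.

```bash
python3 -m crank '[[-0.01,0.03,0,0,-1],[0,0.03,0,0,-1],[0,0.02,0,0,-1],[0,0.01,0,0,-1],[0,0,0,0,-1],[0,0,0,0,-1]]'
python3 -m crank '[[0,0.01,0,0,-1],[0,0.01,0,0,-1],[0,0,0,0,-1],[0,0,0,0,-1]]'
```

```text
clock: 12.22
tcp_pos: [0.5312, 0.1244, 0.0653]
orientation: [2.249, 2.193, 0.0]
contact_force: [-0.6, 0.1, -2.9]
grip_width: 0.0128
gripper_force: 62.5
clock: 12.55
tcp_pos: [0.5312, 0.1282, 0.0653]
orientation: [2.25, 2.192, 0.0]
contact_force: [-0.0, 0.3, -3.5]
grip_width: 0.0128
gripper_force: 62.5
```

```bash
python3 -m crank '[[0,0.01,0,0,-1],[0,0,0,0,-1],[0,0,0,0,-1]]'
python3 -m crank '[[0,0.01,0,0,-1],[0,0,0,0,-1],[0,0,0,0,-1]]'
```

```text
clock: 12.8
tcp_pos: [0.5311, 0.1303, 0.0653]
orientation: [-2.25, -2.192, -0.0]
contact_force: [0.2, 1.0, -3.1]
grip_width: 0.013
gripper_force: 62.5
clock: 13.05
tcp_pos: [0.5311, 0.1316, 0.0653]
orientation: [2.25, 2.192, -0.001]
contact_force: [0.6, -2.1, -2.7]
grip_width: 0.0124
gripper_force: 62.5
```

```bash
python3 -m crank '[[0,-0.01,-0.01,0,-1],[0,0,-0.005,0,-1],[0,0,0,0,-1],[0,0,0,0,-1]]'
python3 -m crank '[[0,0,-0.003,0,-1],[0,0,0,0,-1],[0,0,0,0,-1]]'
```

```text
clock: 13.38
tcp_pos: [0.531, 0.1304, 0.0621]
orientation: [-2.25, -2.192, 0.0]
contact_force: [-0.4, 0.7, -4.0]
grip_width: 0.0128
gripper_force: 62.5
clock: 13.63
tcp_pos: [0.5311, 0.1303, 0.0617]
orientation: [-2.25, -2.192, -0.0]
contact_force: [0.1, 0.7, -4.1]
grip_width: 0.0125
gripper_force: 62.5
```

Almost touching the deck; the reading is still about the carrier's weight. I'll lower a little more, then press.

```bash
python3 -m crank '[[0,0,-0.002,0,-1],[0,0,0,0,-1],[0,0,0,0,-1]]'
python3 -m crank '[[0.01,0.01,0,0,-1],[0,0,0,0,-1],[0,0,0,0,-1]]'
```

```text
clock: 13.88
tcp_pos: [0.5311, 0.1302, 0.0616]
orientation: [-2.25, -2.192, -0.0]
contact_force: [-1.5, 0.0, 3.4]
grip_width: 0.0126
gripper_force: 63.1
clock: 14.13
tcp_pos: [0.5313, 0.1304, 0.0617]
orientation: [-2.25, -2.19, 0.006]
contact_force: [-8.0, -4.9, 13.1]
grip_width: 0.0128
gripper_force: 64.8
```

```bash
python3 -m crank '[[0,0,0.005,0,-1],[0,0,0,0,-1],[0,0,0,0,-1]]'
python3 -m crank '[[0.01,0.01,0,0,-1],[0,0,0,0,-1],[0,0,0,0,-1]]'
```

```text
clock: 14.38
tcp_pos: [0.533, 0.1316, 0.0622]
orientation: [2.25, 2.192, -0.001]
contact_force: [-1.6, -3.0, -0.9]
grip_width: 0.0124
gripper_force: 62.8
clock: 14.63
tcp_pos: [0.5331, 0.1317, 0.062]
orientation: [-2.251, -2.19, 0.008]
contact_force: [-6.5, -7.3, 6.4]
grip_width: 0.013
gripper_force: 63.9
```

```bash
python3 -m crank '[[0.01,0.01,0.001,0,-1],[0.01,0.01,0.001,0,-1],[0,0,0,0,-1],[0,0,0,0,-1]]'
python3 - <<'E'
from h import *
o=r.get_obs();v=o["orientation"];print(o["tcp_pos"],o["contact_force"],o["moment"],"yaw",np.degrees(2*np.arctan2(v[1],v[0])-np.pi/2)%360)
a=r.grab_frame("scene");cv2.imwrite("pics/s5.png",cv2.resize(a[180:280,270:420],None,fx=5,fy=5,interpolation=cv2.INTER_CUBIC))
E
```

```text
clock: 14.97
tcp_pos: [0.5333, 0.1318, 0.062]
orientation: [-2.251, -2.185, 0.021]
contact_force: [-18.8, -16.2, 18.8]
grip_width: 0.013
gripper_force: 65.6
[0.53326187 0.13177356 0.06197227] [-18.75657595 -16.24425797  18.79111973] [-3.32313415  3.76207356  0.2588117 ] yaw 358.3040553169885
```

View pics/s5.png

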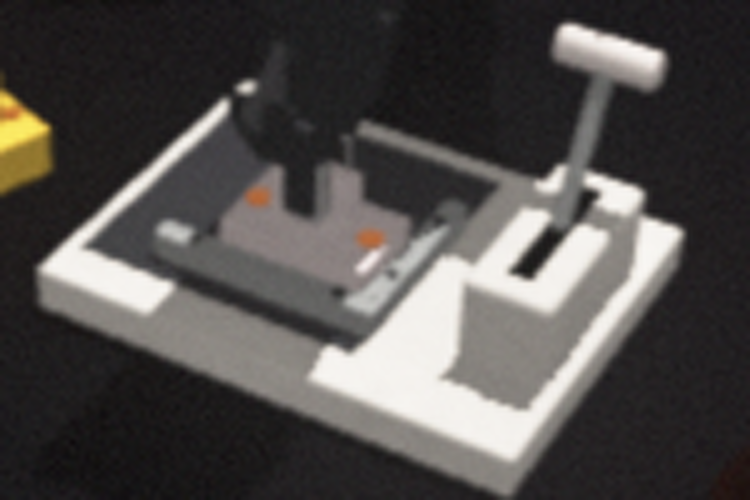

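The picture shows the carrier in the corner, along both fences, and the lever at rest leaning to the robot. I'll ease the downward load a little so that the push goes into the fences and not into deck friction.

```bash
python3 -m crank '[[0,0,0.003,0,-1],[0,0,0,0,-1],[0,0,0,0,-1],[0,0,0,0,-1]]'
python3 -m crank '[[0,0,0.002,0,-1],[0,0,0,0,-1],[0,0,0,0,-1],[0,0,0,0,-1]]'
```

```text
clock: 15.35
tcp_pos: [0.5333, 0.1318, 0.062]
orientation: [-2.251, -2.186, 0.021]
contact_force: [-16.3, -15.6, 12.5]
grip_width: 0.0127
gripper_force: 64.7
clock: 15.68
tcp_pos: [0.5333, 0.1318, 0.062]
orientation: [-2.251, -2.186, 0.021]
contact_force: [-14.3, -14.6, 7.2]
grip_width: 0.0126
gripper_force: 64.1
```

```bash
python3 -c "
from bench import r
print(r.hand_in())"
```

```text
the job is handed in; nothing more can be done
None
```

I zeroed the lever (it reached its stop and sprang back untouched) and handed in at about 15.7 s with the carrier still gripped, flat on the deck and pressing about 14 N toward each fence; the hand-in returned no verdict.

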